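# Set the jar warmer by its edge wheel and start it

### The arm

A 6-joint arm with a two-finger parallel gripper is mounted at the origin on the work surface. World frame = base frame: x ahead of the robot, y to its left, z up, the work surface at z = 0. Lengths are in m, angles in rad, forces in N, time in s.
With the tool pointing down it reaches from about 0.225 to 0.875 m from the base axis. Payload 3.4 kg.
Tool frame: the origin (TCP) lies at the centre of the arm's flange, where the gripper is bolted on; the fingertips stand manip.tcp_to_tips ahead of it and the grasp point (between the pads) lies 155 mm ahead of it (manip.tcp_to_tips is the distance from the TCP to the fingertips, in m); z points along the fingers, y is the line along which they close (so a half turn about z gives the same grasp; the last joint's range is limited). The gripper opens to 85 mm and grips with 20 to 120 N. Pads are 22 mm wide; open, the fingers measure 114 mm over their backs; the gripper's body (76 mm by 85 mm) begins 54 mm behind the grasp point. The pads swing forward as they close: fully open they stand 13 mm farther back than shut.
Start: joints at [1.147, 0.276, 1.505, -0, 1.361, -0.121], TCP at [0.171, 0.549, 0.405] pointing down, gripper open.
Joint ranges: [-2.89, 2.89], [-0.75, 2.08], [0.22, 2.7], [-1.18, 4.32], [0.11, 2.71], [-2.7, 2.7]. Speed limits (rad/s): [2.57, 2.57, 3.14, 3.14, 3.14, 3.14].

### API

Orientations are given as a unit quaternion [w, x, y, z].
In Python, from rig import sensors, imaging, manip gives the robot as it stands. The module is installed in compiled form; this text tells all that it offers.
- The arm moves only by the tool jog_arm, never from a script. Its argument "plan" is a list of rows, each an object of numbers: "dx", "dy", "dz": the shift along the tool's x, y, z in mm; "ax", "ay", "az": the turn, a rotation vector about the tool's x, y, z in units of 6 degrees (1.0 is 6 degrees); "grip": the closure, from 0 (fully open) to 1 (shut). A call has 1 to 20 rows; each row shifts and turns the commanded pose from where the row before left it, along the tool's axes as they then stand; what a row does not reach is not made up. A row lasts 1/12 s, in which the tool goes at most 41.7 mm and 7.16 degrees, less where a joint would pass 70% of its speed; a pose out of reach is approached as far as the arm can. A call is refused whole if a number of a shift passes 41.7 or a number of a turn 1, either way. A call with a gripper value outside its range is refused whole. The fingers move at their own pace and stop on an object; "grip_force" is the grip in N (left out, the last holds). Time passes only in rows, so rows that do not move let the fingers close. It gives the time, the measured TCP pose, the force, the opening and the grip force at its end, in the units of the state.
- sensors.get_state(): the state, without advancing time (a new reading comes with each control period).
- imaging.get_image(name): name is "scene" or "top" or "wrist"; returns a dict with "image" (420x560x3 uint8, red, green, blue), "K" (3x3 intrinsics, pixels), "extrinsics" (4x4, takes a point from world to camera coordinates). Camera axes: x right, y up, looking along -z (the intrinsics and any distortion apply to the point x, -y, -z); pixel columns grow to the right and rows downward; lengths in m; the calibration is good to about 2 mm. The wrist camera is an equidistant fisheye: a pixel r from the principal point sees the ray r / f radians off the axis. A picture is of the moment at which its call begins. There is no depth.
- manip.sign_off(): hands the job in; it is judged then, once.
The state is a dict: "clock": time; "qpos": joint angles; "qd": joint speeds; "effort": joint torques, N m; "position": TCP position; "ee_rot": TCP orientation; "contact_force": force on the tool from outside, world axes, zero at the start; "moment": the same for the moment, N m; "width": finger opening in m; "gripper_force": force on a finger pad.
Only numpy, scipy, OpenCV 4.12 (cv2) and the standard library are available. Lean on these libraries where they do the work, as an engineer would, in place of code of your own. Each camera call takes 0.05 s, during which the arm holds its last target. There are 200 camera calls.

### The job

On the jar warmer's control panel, roll the edge wheel in its slot with a light fingertip (never more than 14 N on the wheel, its sprung axle is delicate) until the pointer in the scale window stands opposite the tip of the arrow-shaped marker, to within 3 mm. Only then press the round start button down, and let go of it. Leave the jar, the beaker and the tube rack where they stand.

Things in the scene. Friction and masses are not known exactly. Their poses are not given: they have to be found in the camera images.
- machine: Fixed jar warmer, placed anew each run. Origin: under the centre of its panel part, at table height; x away from the robot at yaw 0, y left, z up. White flat control panel 80 mm above the table, x -85..85, y -110..110 mm: slot at (-30, 20), start button (-35, -72), markers' rail along y at x 62. At y 110..250 a grey block 95 mm high with two capped jars reaching 158 mm.
- slot (a point): Centre of the wheel slot (14 mm wide in machine x, 58 mm long in y), on the panel's surface. Right above it is the top of the rim of a dark ribbed wheel, 10 mm thick, radius 30 mm, axle along machine x. The rim stands out 6 to 13 mm over the panel, differently each run: find its height by touch.
- wheel (a joint): Wheel angle, -2.2 to 2.2 rad; grows as the rim's top rolls to machine +y (30 mm per rad); stays where left. Its axle is sprung: it yields downward from about 2 N at 6 N per mm, to a hard stop after 2.5 mm (17 N). Rolling takes about 2.4 N along the rim, by friction: press with 6 to 9 N. A stroke can roll 20 to 30 mm of rim.
- pointer_tip (a point): Far end (machine +x) of the black pointer, 26 mm long, 1 to 9 mm above the panel, under a closed clear pane (36 mm in x, 130 mm in y, 12 mm high, centred at machine x 30, y 0). It cannot be touched; the wheel moves it along machine y, 25 mm per rad, the same way as the rim's top.
- arrow_marker: Fixed dark steel marker on the rail beyond the window: a 16 mm wide, 10 mm high block with an arrow head pointing at the window. It shows the wanted setting, 28 to 44 mm to one side or the other of the scale's middle. Origin: under it, on its centre line (that of the arrow's tip), 82 mm above the table; axes parallel to the machine's.
- bar_marker: Fixed plain bar marker, 6 mm wide in y, 18 mm long, 10 mm high, on the other side of the scale's middle: not the wanted setting. Origin as for the arrow marker.
- start (a joint): Travel of the start button in m: 0 up, 0.006 fully down (5 N). It springs back. It counts as pressed beyond 0.004. It must not go beyond 0.003 while the pointer is more than 4 mm off the arrow.
- start_top (a point): Centre of the top face of the round start button (24 mm across, pale cap in a grey housing). It is pressed straight down.
- jar: Bystander: loose capped jar, 64 mm across, 100 mm high, origin under its centre.
- beaker: Bystander: loose open clear beaker, 66 mm across, 85 mm high, origin under its centre.
- tube_rack: Bystander: loose white foam rack of stoppered tubes, 60 x 130 x 84 mm, origin under its centre.

How it is judged:
On the way, in this order (a step that is already met when the one before it is completed fails the run):
1. the wheel has been rolled until the pointer stands opposite the arrow marker (3 mm), and the finger is off the wheel (y of pointer_tip in the frame of arrow_marker between -0.003 and 0.003 m and contact force between anything else and wheel below 0.1 N), for 0.2 s.
2. the start button is pressed down (value of joint start above 0.004 m), for 0.05 s.
At the end, for the whole second after the job is handed in: The pointer stands within 3 mm of the arrow marker's centre line (along machine y), the start button has been pressed and is up again (under 2 mm), nothing touches the wheel, and the jar, beaker and tube rack are within 15 mm of where they stood (all of step 1 and value of joint start below 0.002 m and distance of each of jar, beaker, tube_rack from where it was at the start of the episode below 0.015 m).
It fails at once if the wheel is loaded with more than 14 N (contact force between anything else and wheel above 14 N).
It fails at once if the start button is pressed (3 mm) while the pointer is more than 4 mm off the arrow (value of joint start above 0.003 m and not (y of pointer_tip in the frame of arrow_marker between -0.004 and 0.004 m)).
It fails at once if the jar is moved by more than 15 mm (distance of jar from where it was at the start of the episode above 0.015 m).
It fails at once if the beaker is moved by more than 15 mm (distance of beaker from where it was at the start of the episode above 0.015 m).
It fails at once if the tube rack is moved by more than 15 mm (distance of tube_rack from where it was at the start of the episode above 0.015 m).
It also fails if it takes over 43 s, if anything falls off the work surface, if the arm or the gripper's body presses on something with over 40 N, if the wrist force passes 120 N, or if a joint passes its speed limit or range.

## Working session

There is one attempt and no reset: what is moved stays moved. The work goes in short steps, Python scripts to look and compute and a tool call to move; the robot and the scene stay as the last step left them, time stands still between calls to the robot, and variables do not carry over. Pictures are saved under pics/ and viewed, at most 10 in all, crops included, and the job is handed in when it is done.

Besides the shell and the picture viewer there is one more tool, called after "Call:" as name([rows], argument=value, ...), one row to a line, values as JSON. jog_arm: Moves the arm, as the interface text tells. Its arguments: {"type":"object","properties":{"plan":{"type":"array"},"grip_force":{"type":"number"}},"required":["plan"]}

```bash
mkdir -p pics; cat > h.py <<'E'
import numpy as np, cv2
from rig import sensors, imaging, manip
def grab(n,save):
    d=imaging.get_image(n); cv2.imwrite('pics/'+save+'.png',d['image'][:,:,::-1]); np.savez('pics/'+save+'.npz',K=d['K'],E=d['extrinsics'],im=d['image']); return d
def ray(d,u,v,fish=False):
    K,E=d['K'],d['E'] if 'E' in d else d['extrinsics']
    x=(u-K[0,2])/K[0,0]; y=(v-K[1,2])/K[1,1]
    if fish:
        r=np.hypot(x,y); s=np.sin(r)/r if r>1e-9 else 1; c=np.array([x*s,-y*s,-np.cos(r)])
    else: c=np.array([x,-y,-1.])
    R=E[:3,:3]; o=-R.T@E[:3,3]; return o,R.T@c
def onz(d,u,v,z,fish=False):
    o,r=ray(d,u,v,fish); return o+r*(z-o[2])/r[2]
E
python3 - <<'E'
from h import *
a=grab('top','top0');b=grab('scene','scene0');c=grab('wrist','wrist0')
cv2.imwrite('pics/a.png',np.hstack([cv2.resize(a['image'],(800,600))])[:,:,::-1])
cv2.imwrite('pics/b.png',np.vstack([cv2.resize(b['image'],(400,300)),cv2.resize(c['image'],(400,300))])[:,:,::-1])
s=sensors.get_state();print(s,manip.tcp_to_tips,a['K'],c['K'])
E
```

```text
{'clock': 0.15, 'qpos': array([ 1.14697740e+00,  2.76491055e-01,  1.50582933e+00,  2.20597045e-05,
        1.36069388e+00, -1.21049805e-01]), 'qd': array([-0.00086364, -0.00164575, -0.00476961, -0.00152775, -0.00017036,
        0.00101028]), 'effort': array([ 1.30763277e-03, -4.17146623e+01, -2.46032935e+01, -8.25021289e-05,
        7.65925302e-03, -9.16678573e-06]), 'position': array([0.17141655, 0.54871155, 0.40401985]), 'ee_rot': array([-2.01649379e-04,  1.50809249e-01,  9.88562626e-01, -6.81688710e-04]), 'contact_force': array([-0.69058684,  0.40717548,  0.47160935]), 'moment': array([ 0.02979296,  0.03646701, -0.01850621]), 'gripper_force': 0.0, 'width': 0.08532694263133027} 0.1734 [[395.7762828    0.         277.20741085]
 [  0.         395.7762828  204.8455343 ]
 [  0.           0.           1.        ]] [[325.1922621    0.         279.29577507]
 [  0.         325.1922621  208.70761235]
 [  0.           0.           1.        ]]
```

View pics/a.png

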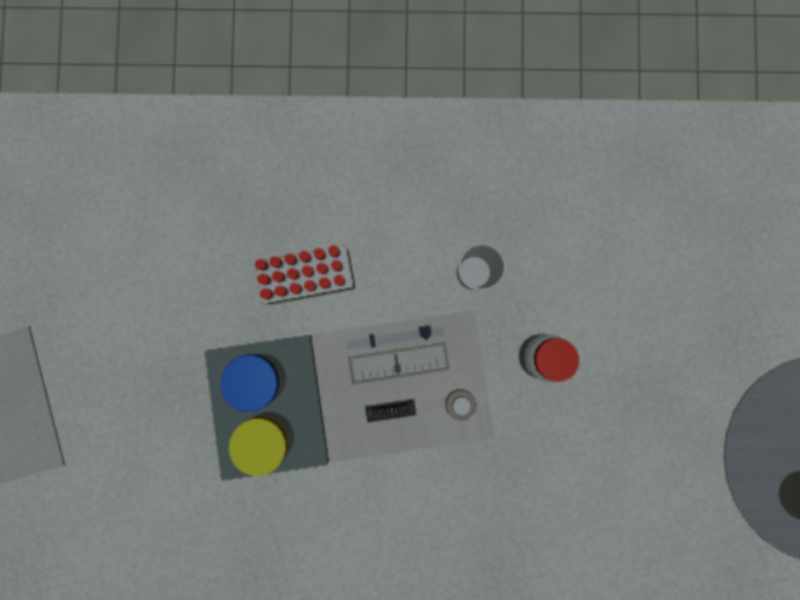

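View pics/b.png

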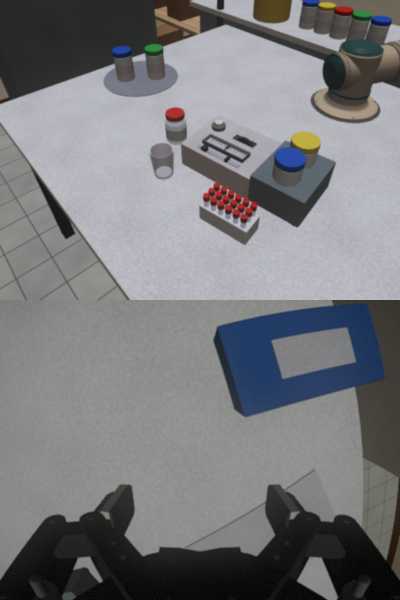

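The top view (800x600) shows the slot at (390,411), the button at (461,405), the pointer at (397,362) and the arrow at (425,332). The bar is at (373,341), and the panel corners are (313,335), (477,313), (492,437) and (328,462). The arrow lies on the button side (machine -y).

```bash
python3 - <<'E'
from h import *
d=dict(np.load('pics/top0.npz'))
f=lambda u,v,z:onz(d,u*.7,v*.7,z)
for n,u,v,z in [('slot',390,411,.08),('btn',461,405,.09),('ptr',397,362,.085),('arrow',425,332,.092),('bar',373,341,.092),('c1',313,335,.08),('c2',477,313,.08),('c3',492,437,.08),('c4',328,462,.08),('jarcap',556,360,.1),('beak',480,268,.085),('ycap',258,447,.158)]:
    print(n,f(u,v,z).round(4))
c=np.array([f(*p,.08) for p in [(313,335),(477,313),(492,437),(328,462)]])[:,:2]
o=c.mean(0); y=(c[0]-c[1]+c[3]-c[2]); a=np.arctan2(y[1],y[0])-np.pi/2
x=(c[0]-c[3]+c[1]-c[2]); b=np.arctan2(x[1],x[0]); print(o,a,b)
yaw=(a+b)/2
R=np.array([[np.cos(yaw),-np.sin(yaw)],[np.sin(yaw),np.cos(yaw)]])
for n,u,v,z in [('slot',390,411,.083),('btn',461,405,.09),('ptr',397,362,.085),('arrow',425,332,.092),('bar',373,341,.092)]:print(n,(R.T@(f(u,v,z)[:2]-o)).round(4))
print('slotpred',o+R@[-.03,.02],'btn',o+R@[-.035,-.072])
from scipy.spatial.transform import Rotation as Ro
w=dict(np.load('pics/wrist0.npz'));s=sensors.get_state();q=s['ee_rot'];T=Ro.from_quat(q[[1,2,3,0]]).as_matrix();print(T.round(3))
E=w['E'];print('cam in tool',T.T@(-E[:3,:3].T@E[:3,3]-s['position']),'axis',T.T@(-E[2,:3]))
E
```

```text
slot [ 0.4895 -0.0287  0.08  ]
btn [ 0.5003 -0.1212  0.09  ]
ptr [ 0.5544 -0.037   0.085 ]
arrow [ 0.5945 -0.073   0.092 ]
bar [ 0.5817 -0.0051  0.092 ]
c1 [0.5881 0.0755 0.08  ]
c2 [ 0.6207 -0.1425  0.08  ]
c3 [ 0.4579 -0.1634  0.08  ]
c4 [0.4218 0.0518 0.08  ]
jarcap [ 0.5612 -0.2421  0.1   ]
beak [ 0.6804 -0.1454  0.085 ]
ycap [0.4567 0.1255 0.158 ]
[ 0.52211139 -0.04466588] 0.1570912956591819 0.13464415778135352
slot [-0.0295  0.0205]
btn [-0.0327 -0.0726]
ptr [0.0331 0.0029]
arrow [ 0.0675 -0.0386]
bar [0.0647 0.0304]
slotpred [ 0.48952297 -0.0292388 ] btn [ 0.49794836 -0.12098853]
[[-0.955  0.298 -0.001]
 [ 0.298  0.955 -0.001]
 [ 0.    -0.001 -1.   ]]
cam in tool [0.06821768 0.00036449 0.0296122 ] axis [-2.72249242e-01 -5.00046611e-05  9.62226765e-01]
```

```bash
cat > plan.py <<'E'
import sys
from h import *
from scipy.spatial.transform import Rotation as Ro
def plan(target,yawx_deg,n):
    s=sensors.get_state();T=Ro.from_quat(s['ee_rot'][[1,2,3,0]]).as_matrix()
    Tg=np.column_stack([[np.cos(a:=np.radians(yawx_deg)),np.sin(a),0],[np.sin(a),-np.cos(a),0],[0,0,-1]])
    rv=Ro.from_matrix(T.T@Tg).as_rotvec(); st=(np.array(target)-s['position'])/n
    for k in range(n):
        Tk=T@Ro.from_rotvec(rv*k/n).as_matrix()
        print((1000*Tk.T@st).round(1).tolist())
    print('turn units/row',(np.degrees(rv)/6/n).round(3),'F',s['contact_force'].round(2),s['clock'])
E
python3 -c "
from plan import *
plan([.4895,-.029,.320],98.4,18)"
```

```text
[-26.4, -25.4, 4.7]
[-28.0, -23.7, 4.7]
[-29.4, -21.9, 4.7]
[-30.7, -20.0, 4.7]
[-31.9, -18.1, 4.7]
[-32.9, -16.0, 4.7]
[-33.9, -14.0, 4.7]
[-34.7, -11.8, 4.7]
[-35.3, -9.6, 4.7]
[-35.9, -7.4, 4.7]
[-36.3, -5.2, 4.7]
[-36.5, -2.9, 4.7]
[-36.6, -0.6, 4.7]
[-36.6, 1.7, 4.7]
[-36.4, 3.9, 4.7]
[-36.1, 6.2, 4.7]
[-35.7, 8.4, 4.7]
[-35.1, 10.6, 4.7]
turn units/row [-0.001  0.     0.595] F [-0.69  0.41  0.47] 0.15
```

Call:
jog_arm([
  {"dx": -26,"dy": -25,"dz": 2,"az": 0.595,"grip": 1},
  {"dx": -28,"dy": -24,"dz": 2,"az": 0.595,"grip": 1},
  {"dx": -29,"dy": -22,"dz": 2,"az": 0.595,"grip": 1},
  {"dx": -31,"dy": -20,"dz": 2,"az": 0.595,"grip": 1},
  {"dx": -32,"dy": -18,"dz": 2,"az": 0.595,"grip": 1},
  {"dx": -33,"dy": -16,"dz": 2,"az": 0.595,"grip": 1},
  {"dx": -34,"dy": -14,"dz": 2,"az": 0.595,"grip": 1},
  {"dx": -35,"dy": -12,"dz": 2,"az": 0.595,"grip": 1},
  {"dx": -35,"dy": -10,"dz": 2,"az": 0.595,"grip": 1},
  {"dx": -36,"dy": -7,"dz": 2,"az": 0.595,"grip": 1},
  {"dx": -36,"dy": -5,"dz": 2,"az": 0.595,"grip": 1},
  {"dx": -36.5,"dy": -3,"dz": 2,"az": 0.595,"grip": 1},
  {"dx": -36.6,"dy": -0.6,"dz": 2,"az": 0.595,"grip": 1},
  {"dx": -36.6,"dy": 1.7,"dz": 2,"az": 0.595,"grip": 1},
  {"dx": -36,"dy": 4,"dz": 2,"az": 0.595,"grip": 1},
  {"dx": -36,"dy": 6,"dz": 2,"az": 0.595,"grip": 1},
  {"dx": -36,"dy": 8,"dz": 2,"az": 0.595,"grip": 1},
  {"dx": -35,"dy": 10.6,"dz": 2,"az": 0.595,"grip": 1},
  {"grip": 1},
  {"grip": 1},
], grip_force=40)

```text
$.plan[0]: bad value
```

```bash
python3 - <<'E'
from plan import *
c=grab('wrist','w1');cv2.imwrite('pics/w1v.png',cv2.resize(c['image'],(800,600))[:,:,::-1])
s=sensors.get_state();print(s['position'],s['width'],s['contact_force'])
plan([.4895,-.029,.288],98.4,3)
E
```

```text
[0.17141752 0.54874554 0.40415259] 0.08582938991564429 [0.29383924 0.18909782 0.81341349]
[-158.6, -152.2, 38.9]
[-203.3, -83.7, 38.8]
[-219.8, -3.8, 38.7]
turn units/row [-3.00e-03  2.00e-03  3.57e+00] F [0.29 0.19 0.81] 0.2
```

View pics/w1v.png

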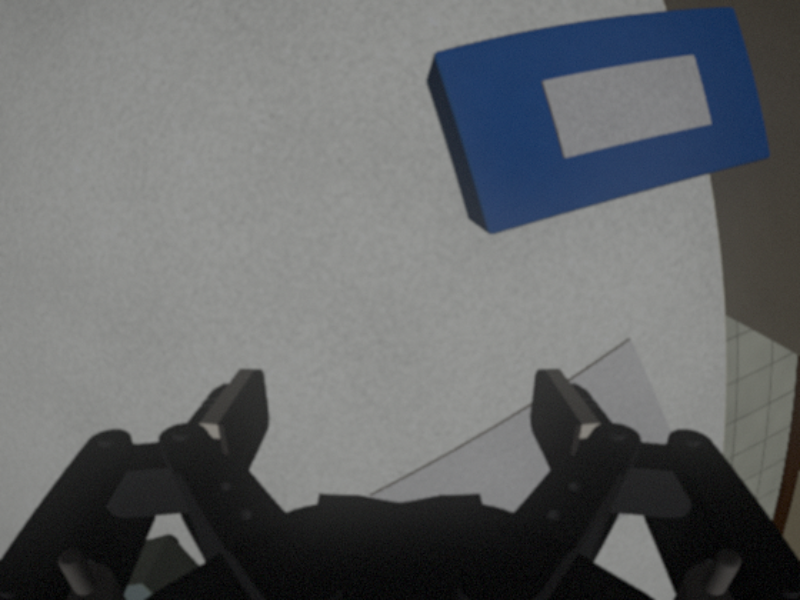

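The call was refused and nothing moved. The picture still shows the start view, with a blue box and open fingers. I'll retry with every field given.

Call:
jog_arm([
  {"dx": -26,"dy": -25,"dz": 2,"ax": 0,"ay": 0,"az": 0.595,"grip": 1},
  {"dx": -28,"dy": -24,"dz": 2,"ax": 0,"ay": 0,"az": 0.595,"grip": 1},
  {"dx": -29,"dy": -22,"dz": 2,"ax": 0,"ay": 0,"az": 0.595,"grip": 1},
  {"dx": -31,"dy": -20,"dz": 2,"ax": 0,"ay": 0,"az": 0.595,"grip": 1},
  {"dx": -32,"dy": -18,"dz": 2,"ax": 0,"ay": 0,"az": 0.595,"grip": 1},
  {"dx": -33,"dy": -16,"dz": 2,"ax": 0,"ay": 0,"az": 0.595,"grip": 1},
  {"dx": -34,"dy": -14,"dz": 2,"ax": 0,"ay": 0,"az": 0.595,"grip": 1},
  {"dx": -35,"dy": -12,"dz": 2,"ax": 0,"ay": 0,"az": 0.595,"grip": 1},
  {"dx": -35,"dy": -10,"dz": 2,"ax": 0,"ay": 0,"az": 0.595,"grip": 1},
  {"dx": -36,"dy": -7,"dz": 2,"ax": 0,"ay": 0,"az": 0.595,"grip": 1},
  {"dx": -36,"dy": -5,"dz": 2,"ax": 0,"ay": 0,"az": 0.595,"grip": 1},
  {"dx": -36.5,"dy": -3,"dz": 2,"ax": 0,"ay": 0,"az": 0.595,"grip": 1},
  {"dx": -36.6,"dy": -0.6,"dz": 2,"ax": 0,"ay": 0,"az": 0.595,"grip": 1},
  {"dx": -36.6,"dy": 1.7,"dz": 2,"ax": 0,"ay": 0,"az": 0.595,"grip": 1},
  {"dx": -36,"dy": 4,"dz": 2,"ax": 0,"ay": 0,"az": 0.595,"grip": 1},
  {"dx": -36,"dy": 6,"dz": 2,"ax": 0,"ay": 0,"az": 0.595,"grip": 1},
  {"dx": -36,"dy": 8,"dz": 2,"ax": 0,"ay": 0,"az": 0.595,"grip": 1},
  {"dx": -35,"dy": 10.6,"dz": 2,"ax": 0,"ay": 0,"az": 0.595,"grip": 1},
], grip_force=40)

```text
clock: 1.7
position: [0.4889, -0.0305, 0.3686]
ee_rot: [-0.0, 0.655, 0.756, 0.0]
contact_force: [1.0, 1.0, 0.2]
width: -0.0001
gripper_force: 0.0
```

```bash
python3 - <<'E'
from plan import *
c=grab('wrist','w1b');cv2.imwrite('pics/w1bv.png',cv2.resize(c['image'],(800,600))[:,:,::-1])
s=sensors.get_state();print(s['position'],s['width'],s['contact_force'])
plan([.4895,-.029,.288],98.4,3)
E
```

```text
[ 0.49270776 -0.03555522  0.36826353] -9.097250936971132e-05 [ 3.51678282 -4.78360808  0.68720756]
[2.5, -0.9, 26.7]
[2.4, -0.8, 26.7]
[2.4, -0.8, 26.7]
turn units/row [ 0.011  0.023 -0.026] F [ 3.52 -4.78  0.69] 1.75
```

View pics/w1bv.png

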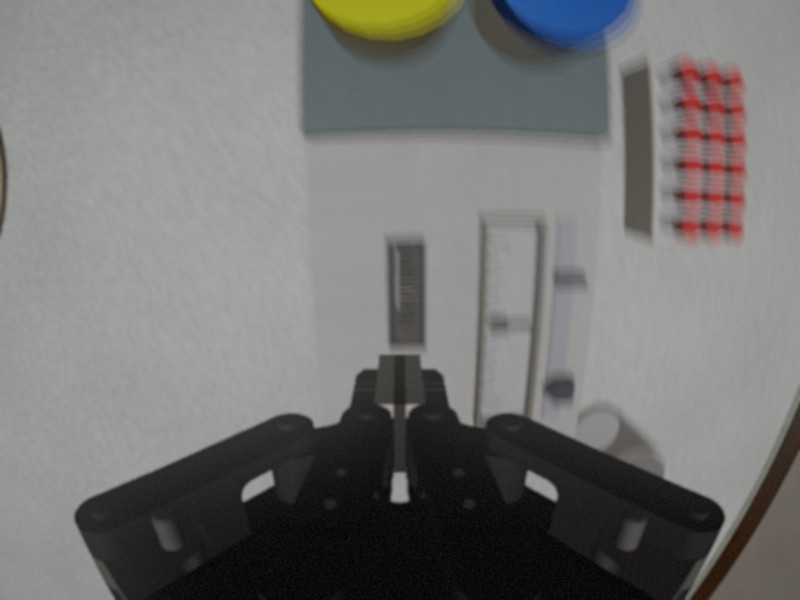

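The wrist view shows the slot at (406,290), the pointer at (500,322) and the arrow at (560,388), blurred by motion. The finger is aligned with the slot, so I'll descend to a hover.

Call:
jog_arm([
  {"dx": 4,"dy": 0,"dz": 15,"ax": 0,"ay": 0,"az": 0,"grip": 1},
  {"dx": 4,"dy": 0,"dz": 25,"ax": 0,"ay": 0,"az": 0,"grip": 1},
  {"dx": 3,"dy": 0,"dz": 25,"ax": 0,"ay": 0,"az": 0,"grip": 1},
  {"dx": 2,"dy": 0,"dz": 18,"ax": 0,"ay": 0,"az": 0,"grip": 1},
  {"dx": 0,"dy": 0,"dz": 10,"ax": 0,"ay": 0,"az": 0,"grip": 1},
  {"dx": 0,"dy": 0,"dz": 0,"ax": 0,"ay": 0,"az": 0,"grip": 1},
  {"dx": 0,"dy": 0,"dz": 0,"ax": 0,"ay": 0,"az": 0,"grip": 1},
  {"dx": 0,"dy": 0,"dz": 0,"ax": 0,"ay": 0,"az": 0,"grip": 1},
  {"dx": 0,"dy": 0,"dz": 0,"ax": 0,"ay": 0,"az": 0,"grip": 1},
])

```text
clock: 2.5
position: [0.4872, -0.0158, 0.2768]
ee_rot: [0.001, 0.653, 0.757, 0.001]
contact_force: [-0.1, 0.5, 0.4]
width: -0.0001
gripper_force: 0.0
```

```bash
python3 - <<'E'
from plan import *
c=grab('wrist','w2');cv2.imwrite('pics/w2v.png',cv2.resize(c['image'],(800,600))[:,:,::-1])
plan([.4895,-.029,.275],98.4,1)
E
```

```text
[-13.4, 0.4, 1.7]
turn units/row [ 0.021  0.006 -0.001] F [-0.11  0.2   1.08] 2.55
```

View pics/w2v.png

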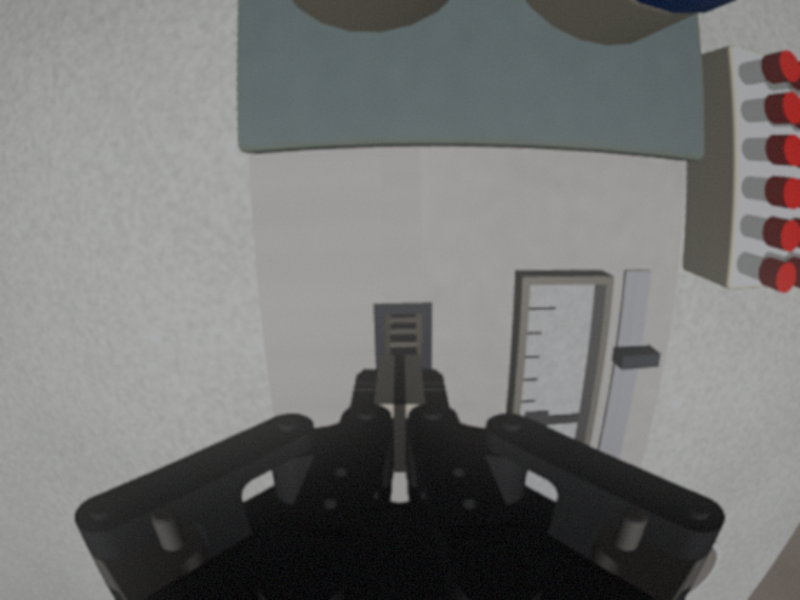

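The finger is over the wheel at (400,375), and the slot is centred at column 403. Next I'll probe downward.

Call:
jog_arm([
  {"dx": 0,"dy": 0,"dz": 5,"ax": 0,"ay": 0,"az": 0,"grip": 1},
  {"dx": 0,"dy": 0,"dz": 4,"ax": 0,"ay": 0,"az": 0,"grip": 1},
  {"dx": 0,"dy": 0,"dz": 0,"ax": 0,"ay": 0,"az": 0,"grip": 1},
  {"dx": 0,"dy": 0,"dz": 0,"ax": 0,"ay": 0,"az": 0,"grip": 1},
])

```text
clock: 2.88
position: [0.4865, -0.0158, 0.2664]
ee_rot: [-0.0, 0.654, 0.757, -0.0]
contact_force: [0.3, 0.1, -0.0]
width: 0.0003
gripper_force: 0.0
```

Call:
jog_arm([
  {"dx": 0,"dy": 0,"dz": 1,"ax": 0,"ay": 0,"az": 0,"grip": 1},
  {"dx": 0,"dy": 0,"dz": 0,"ax": 0,"ay": 0,"az": 0,"grip": 1},
  {"dx": 0,"dy": 0,"dz": 0,"ax": 0,"ay": 0,"az": 0,"grip": 1},
])

```text
clock: 3.13
position: [0.4867, -0.0158, 0.2657]
ee_rot: [-0.0, 0.653, 0.757, 0.0]
contact_force: [0.3, 0.0, -0.3]
width: 0.0004
gripper_force: 0.0
```

Call:
jog_arm([
  {"dx": 0,"dy": 0,"dz": 1,"ax": 0,"ay": 0,"az": 0,"grip": 1},
  {"dx": 0,"dy": 0,"dz": 0,"ax": 0,"ay": 0,"az": 0,"grip": 1},
  {"dx": 0,"dy": 0,"dz": 0,"ax": 0,"ay": 0,"az": 0,"grip": 1},
])

```text
clock: 3.38
position: [0.4867, -0.0158, 0.2646]
ee_rot: [-0.0, 0.653, 0.757, 0.0]
contact_force: [0.8, 0.1, -0.3]
width: -0.0
gripper_force: 0.0
```

Call:
jog_arm([
  {"dx": 0,"dy": 0,"dz": 1,"ax": 0,"ay": 0,"az": 0,"grip": 1},
  {"dx": 0,"dy": 0,"dz": 0,"ax": 0,"ay": 0,"az": 0,"grip": 1},
  {"dx": 0,"dy": 0,"dz": 0,"ax": 0,"ay": 0,"az": 0,"grip": 1},
])

```text
clock: 3.63
position: [0.4866, -0.0158, 0.2636]
ee_rot: [-0.0, 0.653, 0.757, 0.0]
contact_force: [1.5, -0.9, -0.4]
width: -0.0002
gripper_force: 0.0
```

Call:
jog_arm([
  {"dx": 0,"dy": 0,"dz": 1,"ax": 0,"ay": 0,"az": 0,"grip": 1},
  {"dx": 0,"dy": 0,"dz": 0,"ax": 0,"ay": 0,"az": 0,"grip": 1},
  {"dx": 0,"dy": 0,"dz": 0,"ax": 0,"ay": 0,"az": 0,"grip": 1},
])

```text
clock: 3.88
position: [0.4867, -0.0158, 0.2627]
ee_rot: [0.0, 0.653, 0.757, 0.0]
contact_force: [-0.0, 0.2, -0.4]
width: -0.0005
gripper_force: 0.2
```

Call:
jog_arm([
  {"dx": 0,"dy": 0,"dz": 1,"ax": 0,"ay": 0,"az": 0,"grip": 1},
  {"dx": 0,"dy": 0,"dz": 0,"ax": 0,"ay": 0,"az": 0,"grip": 1},
  {"dx": 0,"dy": 0,"dz": 0,"ax": 0,"ay": 0,"az": 0,"grip": 1},
])

```text
clock: 4.13
position: [0.4868, -0.0158, 0.2621]
ee_rot: [0.0, 0.653, 0.757, 0.0]
contact_force: [0.2, 0.2, 4.1]
width: 0.0001
gripper_force: 2.1
```

Call:
jog_arm([
  {"dx": 0,"dy": 0,"dz": 0.8,"ax": 0,"ay": 0,"az": 0,"grip": 1},
  {"dx": 0,"dy": 0,"dz": 0,"ax": 0,"ay": 0,"az": 0,"grip": 1},
  {"dx": -1,"dy": 0,"dz": 0,"ax": 0,"ay": 0,"az": 0,"grip": 1},
  {"dx": -2,"dy": 0,"dz": 0,"ax": 0,"ay": 0,"az": 0,"grip": 1},
  {"dx": -2,"dy": 0,"dz": 0,"ax": 0,"ay": 0,"az": 0,"grip": 1},
])

```text
clock: 4.55
position: [0.4874, -0.0201, 0.2616]
ee_rot: [-0.0, 0.654, 0.757, 0.001]
contact_force: [-1.6, 3.6, 8.6]
width: 0.0002
gripper_force: 4.6
```

Call:
jog_arm([
  {"dx": -2,"dy": 0,"dz": 0,"ax": 0,"ay": 0,"az": 0,"grip": 1},
  {"dx": -2,"dy": 0,"dz": 0,"ax": 0,"ay": 0,"az": 0,"grip": 1},
  {"dx": -2,"dy": 0,"dz": 0,"ax": 0,"ay": 0,"az": 0,"grip": 1},
  {"dx": -2,"dy": 0,"dz": 0,"ax": 0,"ay": 0,"az": 0,"grip": 1},
])

```text
clock: 4.88
position: [0.4887, -0.0283, 0.2618]
ee_rot: [0.0, 0.654, 0.757, 0.001]
contact_force: [-1.5, 1.4, 8.8]
width: -0.0001
gripper_force: 4.5
```

Call:
jog_arm([
  {"dx": -2,"dy": 0,"dz": 0,"ax": 0,"ay": 0,"az": 0,"grip": 1},
  {"dx": -2,"dy": 0,"dz": 0,"ax": 0,"ay": 0,"az": 0,"grip": 1},
  {"dx": -2,"dy": 0,"dz": 0,"ax": 0,"ay": 0,"az": 0,"grip": 1},
  {"dx": -2,"dy": 0,"dz": 0,"ax": 0,"ay": 0,"az": 0,"grip": 1},
  {"dx": -2,"dy": 0,"dz": 0,"ax": 0,"ay": 0,"az": 0,"grip": 1},
  {"dx": 0,"dy": 0,"dz": 0,"ax": 0,"ay": 0,"az": 0,"grip": 1},
])

```text
clock: 5.38
position: [0.4904, -0.0385, 0.2617]
ee_rot: [0.0, 0.654, 0.757, 0.001]
contact_force: [-1.2, 1.3, 7.6]
width: -0.0001
gripper_force: 3.9
```

Call:
jog_arm([
  {"dx": 0,"dy": 0,"dz": -8,"ax": 0,"ay": 0,"az": 0,"grip": 1},
  {"dx": 0,"dy": 0,"dz": -25,"ax": 0,"ay": 0,"az": 0,"grip": 1},
  {"dx": 15,"dy": 0,"dz": -35,"ax": 0,"ay": 0,"az": 0,"grip": 1},
  {"dx": 30,"dy": 0,"dz": -35,"ax": 0,"ay": 0,"az": 0,"grip": 1},
  {"dx": 0,"dy": 0,"dz": 0,"ax": 0,"ay": 0,"az": 0,"grip": 1},
  {"dx": 0,"dy": 0,"dz": 0,"ax": 0,"ay": 0,"az": 0,"grip": 1},
  {"dx": 0,"dy": 0,"dz": 0,"ax": 0,"ay": 0,"az": 0,"grip": 1},
  {"dx": 0,"dy": 0,"dz": 0,"ax": 0,"ay": 0,"az": 0,"grip": 1},
])

```text
clock: 6.05
position: [0.4833, 0.0028, 0.3592]
ee_rot: [-0.001, 0.654, 0.757, -0.001]
contact_force: [-0.9, 0.1, -0.2]
width: 0.0
gripper_force: 0.0
```

```bash
python3 - <<'E'
from plan import *
c=grab('wrist','w3');cv2.imwrite('pics/w3v.png',cv2.resize(c['image'][150:360,240:520],(800,600),interpolation=cv2.INTER_CUBIC)[:,:,::-1])
plan([.4895,-.029,.2616],98.4,1)
E
```

```text
[-32.3, 1.7, 97.4]
turn units/row [-0.029 -0.006 -0.007] F [1.02 1.02 0.26] 6.1
```

View pics/w3v.png

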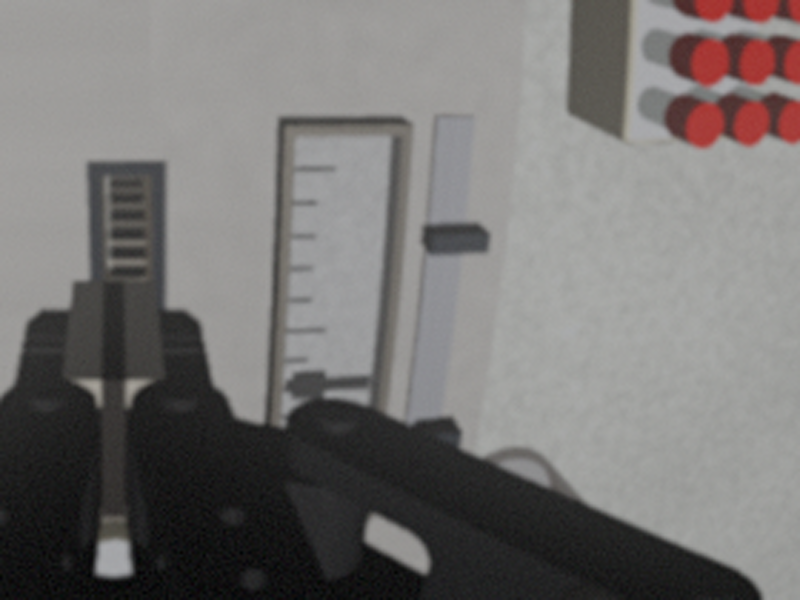

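The pointer tip is at crop (369,381). The bar's top face is at about (455,231) and the arrow is half hidden at (437,428).

```bash
python3 - <<'E'
from h import *
d=dict(np.load('pics/w3.npz'));o=np.array([.5221,-.0447]);y=.1459
R=np.array([[np.cos(y),-np.sin(y)],[np.sin(y),np.cos(y)]])
for n,u,v,z in [('ptr',369,381,.085),('ptrmid',310,384,.085),('bar',455,232,.092),('arrow?',437,422,.092),('slot c top',127,163,.08)]:
    print(n,1000*(R.T@(onz(d,240+u*.35,150+v*.35,z,True)[:2]-o)))
E
```

```text
ptr [ 47.17389514 -15.2429899 ]
ptrmid [ 28.48330693 -15.48443458]
bar [66.12625586 35.59599786]
arrow? [ 69.15921381 -27.2982236 ]
slot c top [-27.30056553  52.72051032]
```

Call:
jog_arm([
  {"dx": -5,"dy": 0,"dz": 20,"ax": 0,"ay": 0,"az": 0,"grip": 1},
  {"dx": -6,"dy": 0.5,"dz": 25,"ax": 0,"ay": 0,"az": 0,"grip": 1},
  {"dx": -5,"dy": 0.5,"dz": 25,"ax": 0,"ay": 0,"az": 0,"grip": 1},
  {"dx": -3,"dy": 0,"dz": 15,"ax": 0,"ay": 0,"az": 0,"grip": 1},
  {"dx": 0,"dy": 0,"dz": 6,"ax": 0,"ay": 0,"az": 0,"grip": 1},
  {"dx": 0,"dy": 0,"dz": 0,"ax": 0,"ay": 0,"az": 0,"grip": 1},
  {"dx": 0,"dy": 0,"dz": 0,"ax": 0,"ay": 0,"az": 0,"grip": 1},
  {"dx": 0,"dy": 0,"dz": 0,"ax": 0,"ay": 0,"az": 0,"grip": 1},
])

```text
clock: 6.77
position: [0.4881, -0.0156, 0.2702]
ee_rot: [0.001, 0.654, 0.757, 0.0]
contact_force: [-0.4, -0.2, 0.2]
width: -0.0001
gripper_force: 0.0
```

```bash
python3 - <<'E'
from plan import *
plan([.4895,-.029,.2616],98.4,1);print(sensors.get_state()['position'])
E
```

```text
[-13.4, -0.6, 8.6]
turn units/row [ 0.014  0.003 -0.003] F [-0.4  -0.19  0.23] 6.7667
[ 0.48811899 -0.01563196  0.27022394]
```

Call:
jog_arm([
  {"dx": 0,"dy": 0,"dz": 4,"ax": 0,"ay": 0,"az": 0,"grip": 1},
  {"dx": 0,"dy": 0,"dz": 2.5,"ax": 0,"ay": 0,"az": 0,"grip": 1},
  {"dx": 0,"dy": 0,"dz": 0,"ax": 0,"ay": 0,"az": 0,"grip": 1},
  {"dx": 0,"dy": 0,"dz": 0,"ax": 0,"ay": 0,"az": 0,"grip": 1},
])

```text
clock: 7.1
position: [0.4876, -0.0154, 0.2632]
ee_rot: [0.0, 0.653, 0.757, 0.0]
contact_force: [-0.4, -0.2, -0.7]
width: 0.0001
gripper_force: 0.0
```

Call:
jog_arm([
  {"dx": 0,"dy": 0,"dz": 1,"ax": 0,"ay": 0,"az": 0,"grip": 1},
  {"dx": 0,"dy": 0,"dz": 0.4,"ax": 0,"ay": 0,"az": 0,"grip": 1},
  {"dx": 0,"dy": 0,"dz": 0,"ax": 0,"ay": 0,"az": 0,"grip": 1},
  {"dx": 0,"dy": 0,"dz": 0,"ax": 0,"ay": 0,"az": 0,"grip": 1},
])

```text
clock: 7.43
position: [0.4878, -0.0155, 0.2621]
ee_rot: [0.0, 0.653, 0.757, 0.0]
contact_force: [0.2, 0.5, 4.0]
width: 0.0003
gripper_force: 2.1
```

Call:
jog_arm([
  {"dx": 0,"dy": 0,"dz": 0.8,"ax": 0,"ay": 0,"az": 0,"grip": 1},
  {"dx": 0,"dy": 0,"dz": 0,"ax": 0,"ay": 0,"az": 0,"grip": 1},
  {"dx": -1,"dy": 0,"dz": 0,"ax": 0,"ay": 0,"az": 0,"grip": 1},
  {"dx": -2,"dy": 0,"dz": 0,"ax": 0,"ay": 0,"az": 0,"grip": 1},
  {"dx": -2,"dy": 0,"dz": 0,"ax": 0,"ay": 0,"az": 0,"grip": 1},
  {"dx": -2,"dy": 0,"dz": 0,"ax": 0,"ay": 0,"az": 0,"grip": 1},
  {"dx": -2,"dy": 0,"dz": 0,"ax": 0,"ay": 0,"az": 0,"grip": 1},
])

```text
clock: 8.02
position: [0.4891, -0.0241, 0.2618]
ee_rot: [0.0, 0.654, 0.757, 0.001]
contact_force: [-0.9, 3.4, 8.6]
width: -0.0001
gripper_force: 4.6
```

Call:
jog_arm([
  {"dx": -2,"dy": 0,"dz": 0,"ax": 0,"ay": 0,"az": 0,"grip": 1},
  {"dx": -2,"dy": 0,"dz": 0,"ax": 0,"ay": 0,"az": 0,"grip": 1},
  {"dx": -2,"dy": 0,"dz": 0,"ax": 0,"ay": 0,"az": 0,"grip": 1},
  {"dx": -2,"dy": 0,"dz": 0,"ax": 0,"ay": 0,"az": 0,"grip": 1},
  {"dx": -2,"dy": 0,"dz": 0,"ax": 0,"ay": 0,"az": 0,"grip": 1},
  {"dx": -2,"dy": 0,"dz": 0,"ax": 0,"ay": 0,"az": 0,"grip": 1},
  {"dx": -2,"dy": 0,"dz": 0,"ax": 0,"ay": 0,"az": 0,"grip": 1},
  {"dx": -1,"dy": 0,"dz": 0,"ax": 0,"ay": 0,"az": 0,"grip": 1},
  {"dx": 0,"dy": 0,"dz": 0,"ax": 0,"ay": 0,"az": 0,"grip": 1},
])

```text
clock: 8.77
position: [0.4915, -0.0393, 0.2617]
ee_rot: [0.001, 0.654, 0.757, 0.001]
contact_force: [-1.1, 0.6, 7.7]
width: 0.0003
gripper_force: 3.7
```

Call:
jog_arm([
  {"dx": 0,"dy": 0,"dz": -8,"ax": 0,"ay": 0,"az": 0,"grip": 1},
  {"dx": 0,"dy": 0,"dz": -25,"ax": 0,"ay": 0,"az": 0,"grip": 1},
  {"dx": 0,"dy": 0,"dz": -40,"ax": 0,"ay": 0,"az": 0,"grip": 1},
  {"dx": 0,"dy": -30,"dz": -30,"ax": 0,"ay": 0,"az": 0,"grip": 1},
  {"dx": 0,"dy": -40,"dz": 0,"ax": 0,"ay": 0,"az": 0,"grip": 1},
  {"dx": 0,"dy": -30,"dz": 0,"ax": 0,"ay": 0,"az": 0,"grip": 1},
  {"dx": 0,"dy": 0,"dz": 0,"ax": 0,"ay": 0,"az": 0,"grip": 1},
  {"dx": 0,"dy": 0,"dz": 0,"ax": 0,"ay": 0,"az": 0,"grip": 1},
  {"dx": 0,"dy": 0,"dz": 0,"ax": 0,"ay": 0,"az": 0,"grip": 1},
  {"dx": 0,"dy": 0,"dz": 0,"ax": 0,"ay": 0,"az": 0,"grip": 1},
])

```text
clock: 9.6
position: [0.3937, -0.0539, 0.3634]
ee_rot: [0.0, 0.653, 0.757, 0.0]
contact_force: [0.4, 0.3, 0.3]
width: 0.0002
gripper_force: 0.0
```

```bash
python3 - <<'E'
from plan import *
c=grab('wrist','w4');t=grab('top','t4')
a=cv2.resize(c['image'],(440,330));b=cv2.resize(t['image'][200:340,200:360],(343,300),interpolation=cv2.INTER_CUBIC)
cv2.imwrite('pics/w4v.png',cv2.resize(c['image'],(800,600))[:,:,::-1])
cv2.imwrite('pics/t4v.png',cv2.resize(t['image'][210:330,210:370],(800,600),interpolation=cv2.INTER_CUBIC)[:,:,::-1])
print(sensors.get_state()['position'])
E
```

```text
[ 0.39377252 -0.05387543  0.36308728]
```

View pics/t4v.png

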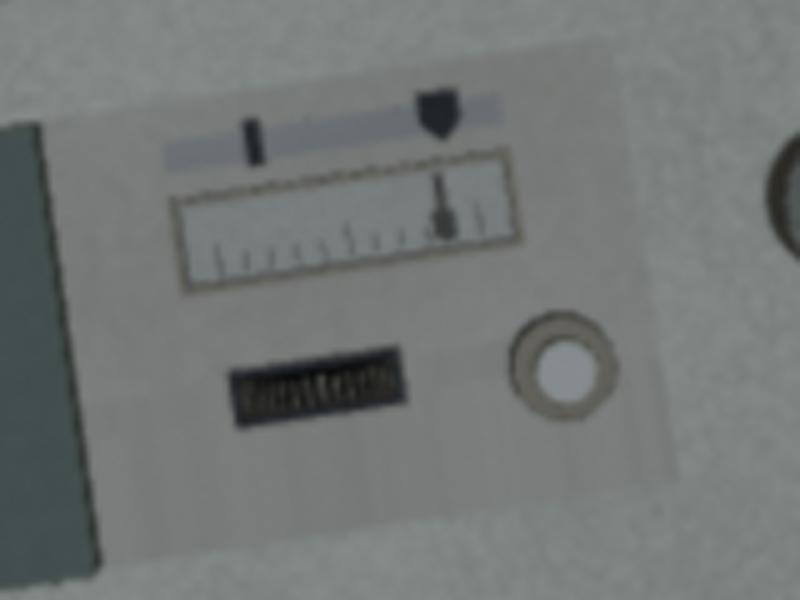

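The top view is unobstructed: pointer tip (438,175), its tail (445,237), arrow tip (442,139), bar (254,141), button (566,371). I'll measure the offset properly with dark masks.

```bash
python3 - <<'E'
from h import *
d=dict(np.load('pics/t4.npz'));
im=cv2.resize(d['im'][210:330,210:370],(800,600),interpolation=cv2.INTER_CUBIC).astype(int)
g=im.sum(2)/3; o=np.array([.5221,-.0447])
def P(u,v,z): return onz(d,210+(u+.5)/5-.5,210+(v+.5)/5-.5,z)[:2]
def cen(x0,x1,y0,y1,th):
    m=np.clip(th-g[y0:y1,x0:x1],0,None); yy,xx=np.mgrid[y0:y1,x0:x1]; return (xx*m).sum()/m.sum(),(yy*m).sum()/m.sum()
bgw=np.median(g[180:240,300:400]); bgr=np.median(g[120:140,300:400]); print(bgw,bgr)
it={'arrow':(*cen(405,475,85,145,75),.092),'arrowhead':(*cen(405,475,120,143,75),.092),'bar':(*cen(235,275,110,170,75),.092),
'ptr':(*cen(425,465,172,240,bgw-30),.085),'ptrtip':(*cen(425,465,172,200,bgw-30),.085)}
for nm,yaw in(('.1459',.1459),('.157',.157),('.135',.135)):
    R=np.array([[np.cos(yaw),-np.sin(yaw)],[np.sin(yaw),np.cos(yaw)]])
    print(nm,{k:(1000*R.T@(P(*p)-o)).round(1).tolist() for k,p in it.items()})
b=P(*it['bar']);a=P(*it['arrow']);v=b-a;print('yaw from markers',np.arctan2(v[1],v[0])-np.pi/2, {k:np.round(p[:2],1).tolist() for k,p in it.items()})
B=P(566,371,.09);print('btn',B)
# wheel slot edges for yaw
m=(g<55).astype(np.uint8);m[:300]=0;m[450:]=0;m[:,:200]=0;m[:,450:]=0
c=np.argwhere(m)[:,::-1].astype(np.float32);print(cv2.minAreaRect(c))
E
```

```text
122.66666666666667 109.66666666666667
.1459 {'arrow': [68.3, -38.2], 'arrowhead': [63.2, -37.7], 'bar': [65.9, 32.0], 'ptr': [29.1, -35.0], 'ptrtip': [39.8, -34.9]}
.157 {'arrow': [67.9, -38.9], 'arrowhead': [62.8, -38.4], 'bar': [66.3, 31.3], 'ptr': [28.7, -35.3], 'ptrtip': [39.5, -35.3]}
.135 {'arrow': [68.7, -37.4], 'arrowhead': [63.6, -37.1], 'bar': [65.6, 32.7], 'ptr': [29.5, -34.7], 'ptrtip': [40.2, -34.5]}
yaw from markers 0.17942362163550496 {'arrow': [438.1, 112.1], 'arrowhead': [438.8, 125.8], 'bar': [253.0, 142.8], 'ptr': [442.8, 216.3], 'ptrtip': [438.7, 188.0]}
btn [ 0.49974041 -0.12139809]
((316.6174011230469, 387.2823791503906), (52.75974655151367, 168.16860961914062), 81.46923065185547)
```

```bash
python3 - <<'E'
from plan import *
plan([.4888,-.0241,.2702],98.4,1)
E
```

```text
[15.5, 98.4, 92.9]
turn units/row [-0.    -0.002  0.003] F [-0.09 -0.68 -0.08] 9.7
```

Call:
jog_arm([
  {"dx": 5,"dy": 20,"dz": 0,"ax": 0,"ay": 0,"az": 0,"grip": 1},
  {"dx": 5,"dy": 28,"dz": 10,"ax": 0,"ay": 0,"az": 0,"grip": 1},
  {"dx": 5.5,"dy": 28,"dz": 20,"ax": 0,"ay": 0,"az": 0,"grip": 1},
  {"dx": 0,"dy": 16,"dz": 25,"ax": 0,"ay": 0,"az": 0,"grip": 1},
  {"dx": 0,"dy": 6.4,"dz": 22,"ax": 0,"ay": 0,"az": 0,"grip": 1},
  {"dx": 0,"dy": 0,"dz": 13,"ax": 0,"ay": 0,"az": 0,"grip": 1},
  {"dx": 0,"dy": 0,"dz": 3,"ax": 0,"ay": 0,"az": 0,"grip": 1},
  {"dx": 0,"dy": 0,"dz": 0,"ax": 0,"ay": 0,"az": 0,"grip": 1},
  {"dx": 0,"dy": 0,"dz": 0,"ax": 0,"ay": 0,"az": 0,"grip": 1},
])

```text
clock: 10.45
position: [0.4883, -0.0241, 0.2705]
ee_rot: [0.0, 0.653, 0.757, 0.0]
contact_force: [-0.1, 0.2, 0.4]
width: 0.0001
gripper_force: 0.0
```

Call:
jog_arm([
  {"dx": 0,"dy": 0,"dz": 4,"ax": 0,"ay": 0,"az": 0,"grip": 1},
  {"dx": 0,"dy": 0,"dz": 2.8,"ax": 0,"ay": 0,"az": 0,"grip": 1},
  {"dx": 0,"dy": 0,"dz": 0,"ax": 0,"ay": 0,"az": 0,"grip": 1},
  {"dx": 0,"dy": 0,"dz": 0.7,"ax": 0,"ay": 0,"az": 0,"grip": 1},
  {"dx": 0,"dy": 0,"dz": 0.7,"ax": 0,"ay": 0,"az": 0,"grip": 1},
  {"dx": 0,"dy": 0,"dz": 0,"ax": 0,"ay": 0,"az": 0,"grip": 1},
  {"dx": 0,"dy": 0,"dz": 0,"ax": 0,"ay": 0,"az": 0,"grip": 1},
])

```text
clock: 11.03
position: [0.4879, -0.0242, 0.2627]
ee_rot: [0.0, 0.653, 0.757, 0.0]
contact_force: [-0.4, 0.0, 3.3]
width: -0.0002
gripper_force: 2.1
```

Call:
jog_arm([
  {"dx": 0,"dy": 0,"dz": 0.9,"ax": 0,"ay": 0,"az": 0,"grip": 1},
  {"dx": 0,"dy": 0,"dz": 0,"ax": 0,"ay": 0,"az": 0,"grip": 1},
  {"dx": -1.3,"dy": 0,"dz": 0,"ax": 0,"ay": 0,"az": 0,"grip": 1},
  {"dx": -1.3,"dy": 0,"dz": 0,"ax": 0,"ay": 0,"az": 0,"grip": 1},
  {"dx": -1.2,"dy": 0,"dz": 0,"ax": 0,"ay": 0,"az": 0,"grip": 1},
  {"dx": 0,"dy": 0,"dz": 0,"ax": 0,"ay": 0,"az": 0,"grip": 1},
  {"dx": 0,"dy": 0,"dz": 0,"ax": 0,"ay": 0,"az": 0,"grip": 1},
])

```text
clock: 11.62
position: [0.4885, -0.0276, 0.262]
ee_rot: [0.0, 0.654, 0.757, 0.001]
contact_force: [-3.4, 1.4, 7.1]
width: -0.0
gripper_force: 3.9
```

Call:
jog_arm([
  {"dx": 0,"dy": 0,"dz": -8,"ax": 0,"ay": 0,"az": 0,"grip": 1},
  {"dx": 0,"dy": 0,"dz": -25,"ax": 0,"ay": 0,"az": 0,"grip": 1},
  {"dx": 0,"dy": 0,"dz": -40,"ax": 0,"ay": 0,"az": 0,"grip": 1},
  {"dx": 0,"dy": -30,"dz": -30,"ax": 0,"ay": 0,"az": 0,"grip": 1},
  {"dx": 0,"dy": -40,"dz": 0,"ax": 0,"ay": 0,"az": 0,"grip": 1},
  {"dx": 0,"dy": -30,"dz": 0,"ax": 0,"ay": 0,"az": 0,"grip": 1},
  {"dx": 0,"dy": 0,"dz": 0,"ax": 0,"ay": 0,"az": 0,"grip": 1},
  {"dx": 0,"dy": 0,"dz": 0,"ax": 0,"ay": 0,"az": 0,"grip": 1},
  {"dx": 0,"dy": 0,"dz": 0,"ax": 0,"ay": 0,"az": 0,"grip": 1},
])

```text
clock: 12.37
position: [0.3904, -0.0425, 0.3641]
ee_rot: [0.001, 0.654, 0.757, 0.001]
contact_force: [0.7, -0.1, -0.4]
width: 0.0001
gripper_force: 0.0
```

```bash
python3 - <<'E'
from plan import *
t=grab('top','t5');d=dict(np.load('pics/t5.npz'))
im=cv2.resize(d['im'][210:330,210:370],(800,600),interpolation=cv2.INTER_CUBIC)
cv2.imwrite('pics/t5v.png',im[:,:,::-1]);g=im.astype(int).sum(2)/3;o=np.array([.5221,-.0447])
def P(u,v,z): return onz(d,210+(u+.5)/5-.5,210+(v+.5)/5-.5,z)[:2]
def cen(x0,x1,y0,y1,th):
    m=np.clip(th-g[y0:y1,x0:x1],0,None); yy,xx=np.mgrid[y0:y1,x0:x1]; return (xx*m).sum()/m.sum(),(yy*m).sum()/m.sum()
it={'arrow':(*cen(405,475,85,145,75),.092),'arrowhead':(*cen(405,475,120,143,75),.092),'ptr':(*cen(425,470,172,240,92.7),.085),'ptrtip':(*cen(425,470,172,200,92.7),.085)}
for yaw in(.149,):
    R=np.array([[np.cos(yaw),-np.sin(yaw)],[np.sin(yaw),np.cos(yaw)]])
    print({k:(1000*R.T@(P(*p)-o)).round(1).tolist() for k,p in it.items()})
plan([.4995,-.1214,.285],98.4,1)
E
```

```text
{'arrow': [68.2, -38.4], 'arrowhead': [63.1, -37.9], 'ptr': [29.0, -37.8], 'ptrtip': [39.5, -37.7]}
[-93.8, 95.8, 79.1]
turn units/row [ 0.015  0.004 -0.002] F [-0.25  0.86  0.13] 12.4167
```

View pics/t5v.png

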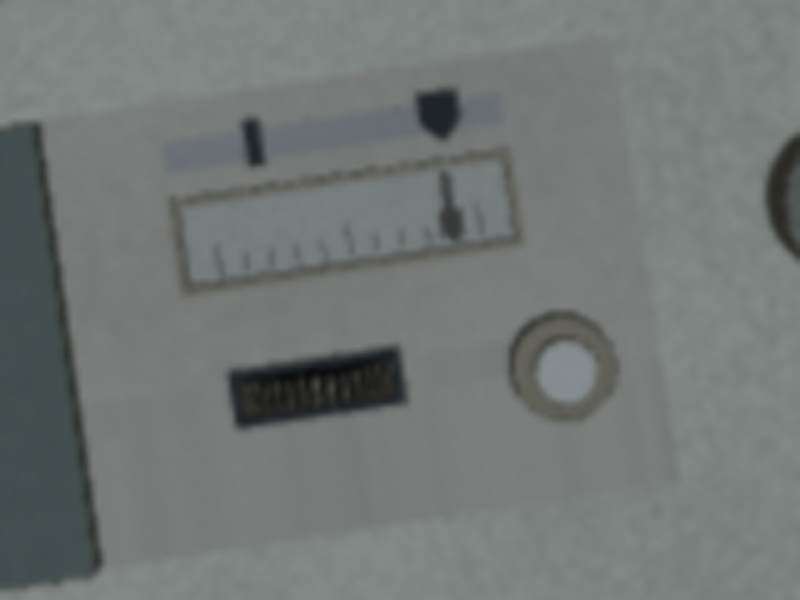

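The pointer now stands opposite the arrow, -37.7 against -37.9 to -38.4 mm, so it is within 1 mm. On to the button.

Call:
jog_arm([
  {"dx": -15,"dy": 10,"dz": 0,"ax": 0,"ay": 0,"az": 0,"grip": 1},
  {"dx": -20,"dy": 22,"dz": 5,"ax": 0,"ay": 0,"az": 0,"grip": 1},
  {"dx": -22,"dy": 24,"dz": 10,"ax": 0,"ay": 0,"az": 0,"grip": 1},
  {"dx": -20,"dy": 22,"dz": 15,"ax": 0,"ay": 0,"az": 0,"grip": 1},
  {"dx": -12,"dy": 13,"dz": 18,"ax": 0,"ay": 0,"az": 0,"grip": 1},
  {"dx": -4,"dy": 4,"dz": 12,"ax": 0,"ay": 0,"az": 0,"grip": 1},
  {"dx": 0,"dy": 0,"dz": 4,"ax": 0,"ay": 0,"az": 0,"grip": 1},
  {"dx": 0,"dy": 0,"dz": 0,"ax": 0,"ay": 0,"az": 0,"grip": 1},
  {"dx": 0,"dy": 0,"dz": 0,"ax": 0,"ay": 0,"az": 0,"grip": 1},
])

```text
clock: 13.17
position: [0.4979, -0.1206, 0.2993]
ee_rot: [-0.001, 0.653, 0.757, -0.0]
contact_force: [0.5, -0.4, 0.8]
width: -0.0002
gripper_force: 0.0
```

Call:
jog_arm([
  {"dx": 0,"dy": 0,"dz": 3,"ax": 0,"ay": 0,"az": 0,"grip": 1},
  {"dx": 0,"dy": 0,"dz": 3,"ax": 0,"ay": 0,"az": 0,"grip": 1},
  {"dx": 0,"dy": 0,"dz": 0,"ax": 0,"ay": 0,"az": 0,"grip": 1},
  {"dx": 0,"dy": 0,"dz": 0,"ax": 0,"ay": 0,"az": 0,"grip": 1},
])

```text
clock: 13.5
position: [0.4973, -0.1203, 0.2941]
ee_rot: [0.0, 0.653, 0.757, 0.0]
contact_force: [-0.4, 0.5, 0.1]
width: 0.0001
gripper_force: 0.0
```

Call:
jog_arm([
  {"dx": -1,"dy": 1,"dz": 3,"ax": 0,"ay": 0,"az": 0,"grip": 1},
  {"dx": 0,"dy": 0,"dz": 3,"ax": 0,"ay": 0,"az": 0,"grip": 1},
  {"dx": 0,"dy": 0,"dz": 3,"ax": 0,"ay": 0,"az": 0,"grip": 1},
  {"dx": 0,"dy": 0,"dz": 0,"ax": 0,"ay": 0,"az": 0,"grip": 1},
  {"dx": 0,"dy": 0,"dz": 0,"ax": 0,"ay": 0,"az": 0,"grip": 1},
])

```text
clock: 13.92
position: [0.4985, -0.1213, 0.2843]
ee_rot: [-0.0, 0.653, 0.757, -0.0]
contact_force: [-0.8, -0.5, -0.1]
width: 0.0003
gripper_force: 0.0
```

Call:
jog_arm([
  {"dx": 0,"dy": 0,"dz": 2,"ax": 0,"ay": 0,"az": 0,"grip": 1},
  {"dx": 0,"dy": 0,"dz": 2,"ax": 0,"ay": 0,"az": 0,"grip": 1},
  {"dx": 0,"dy": 0,"dz": 0,"ax": 0,"ay": 0,"az": 0,"grip": 1},
  {"dx": 0,"dy": 0,"dz": 0,"ax": 0,"ay": 0,"az": 0,"grip": 1},
])

```text
clock: 14.25
position: [0.4986, -0.1214, 0.2805]
ee_rot: [-0.0, 0.654, 0.757, -0.0]
contact_force: [1.6, 0.1, 0.4]
width: 0.0002
gripper_force: 0.0
```

Tips are at 107 mm with no contact yet.

Call:
jog_arm([
  {"dx": 0,"dy": 0,"dz": 2,"ax": 0,"ay": 0,"az": 0,"grip": 1},
  {"dx": 0,"dy": 0,"dz": 2,"ax": 0,"ay": 0,"az": 0,"grip": 1},
  {"dx": 0,"dy": 0,"dz": 0,"ax": 0,"ay": 0,"az": 0,"grip": 1},
  {"dx": 0,"dy": 0,"dz": 0,"ax": 0,"ay": 0,"az": 0,"grip": 1},
])

```text
clock: 14.58
position: [0.4986, -0.1213, 0.2765]
ee_rot: [-0.0, 0.653, 0.757, 0.0]
contact_force: [-0.7, -0.3, 0.0]
width: -0.0003
gripper_force: 0.0
```

Call:
jog_arm([
  {"dx": 0,"dy": 0,"dz": 2,"ax": 0,"ay": 0,"az": 0,"grip": 1},
  {"dx": 0,"dy": 0,"dz": 2,"ax": 0,"ay": 0,"az": 0,"grip": 1},
  {"dx": 0,"dy": 0,"dz": 0,"ax": 0,"ay": 0,"az": 0,"grip": 1},
  {"dx": 0,"dy": 0,"dz": 0,"ax": 0,"ay": 0,"az": 0,"grip": 1},
])

```text
clock: 14.92
position: [0.4988, -0.1214, 0.2729]
ee_rot: [0.0, 0.653, 0.757, 0.0]
contact_force: [0.5, 1.0, 2.9]
width: -0.0004
gripper_force: 1.4
```

Call:
jog_arm([
  {"dx": 0,"dy": 0,"dz": 2,"ax": 0,"ay": 0,"az": 0,"grip": 1},
  {"dx": 0,"dy": 0,"dz": 2,"ax": 0,"ay": 0,"az": 0,"grip": 1},
  {"dx": 0,"dy": 0,"dz": 0,"ax": 0,"ay": 0,"az": 0,"grip": 1},
  {"dx": 0,"dy": 0,"dz": 0,"ax": 0,"ay": 0,"az": 0,"grip": 1},
])

```text
clock: 15.25
position: [0.4988, -0.1214, 0.2694]
ee_rot: [0.0, 0.653, 0.757, 0.0]
contact_force: [-1.0, 0.5, 8.1]
width: 0.0001
gripper_force: 4.0
```

Call:
jog_arm([
  {"dx": 0,"dy": 0,"dz": 1.5,"ax": 0,"ay": 0,"az": 0,"grip": 1},
  {"dx": 0,"dy": 0,"dz": 0,"ax": 0,"ay": 0,"az": 0,"grip": 1},
  {"dx": 0,"dy": 0,"dz": 0,"ax": 0,"ay": 0,"az": 0,"grip": 1},
])

```text
clock: 15.5
position: [0.4988, -0.1214, 0.2693]
ee_rot: [0.001, 0.653, 0.757, 0.0]
contact_force: [-3.3, 2.2, 17.7]
width: 0.0002
gripper_force: 8.5
```

Call:
jog_arm([
  {"dx": 0,"dy": 0,"dz": -10,"ax": 0,"ay": 0,"az": 0,"grip": 1},
  {"dx": 0,"dy": 0,"dz": -25,"ax": 0,"ay": 0,"az": 0,"grip": 1},
  {"dx": 0,"dy": 0,"dz": -35,"ax": 0,"ay": 0,"az": 0,"grip": 1},
  {"dx": 0,"dy": -30,"dz": -30,"ax": 0,"ay": 0,"az": 0,"grip": 1},
  {"dx": 0,"dy": -40,"dz": 0,"ax": 0,"ay": 0,"az": 0,"grip": 1},
  {"dx": 0,"dy": -30,"dz": 0,"ax": 0,"ay": 0,"az": 0,"grip": 1},
  {"dx": 0,"dy": 0,"dz": 0,"ax": 0,"ay": 0,"az": 0,"grip": 1},
  {"dx": 0,"dy": 0,"dz": 0,"ax": 0,"ay": 0,"az": 0,"grip": 1},
  {"dx": 0,"dy": 0,"dz": 0,"ax": 0,"ay": 0,"az": 0,"grip": 1},
])

```text
clock: 16.25
position: [0.4006, -0.136, 0.3666]
ee_rot: [0.0, 0.654, 0.757, 0.0]
contact_force: [0.9, -0.5, -0.4]
width: -0.0001
gripper_force: 0.0
```

```bash
python3 - <<'E'
from h import *
a=np.load('pics/t5.npz')['im'].astype(int);t=grab('top','t6')['image'].astype(int)
print('pointer/arrow area change',np.abs(a-t)[225:262,240:318].max(), 'button',np.abs(a-t)[270:300,308:335].max())
print(manip.sign_off())
E
```

```text
pointer/arrow area change 3 button 2
the job is handed in; nothing more can be done
None
```

I rolled the wheel until the pointer stood within about 1 mm of the arrow's centre line, then pressed the start button to its stop and let go. I handed the job in at about 16 s; sign-off returned no verdict. The highest wheel load I read was 8.8 N, and the arm touched only the wheel and the button.

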